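Draw a photobioreactor head plate into line with a tapered pin

TASK

The head plate of the twin photobioreactor has been set on, but its bolt holes do not quite line up with those of the flange hidden under it. Take the tapered alignment pin with the blue hexagonal head from the black tool stand, put its point through any one of the head plate's four bolt holes, find the flange's hole below by feel, and drive the pin down through both, pulling the plate round into line, until its collar sits flush on the plate; leave it standing there. There is glass underneath, so do not lean hard on the plate, and leave the straight dowel and everything else where it is.

Things in the scene. Friction and masses are not known exactly. Their poses are not given: they have to be found in the camera images.
- pin: tapered pin, 108 mm, about 190 g, upright in the tool stand. Origin: centre of the underside of its steel collar (26 mm wide, 6 mm thick), z up. Above: blue hexagonal head, 22 mm across flats, z = 6 to 46 mm; flats face the pin's +x and every 60 degrees. Below: shank 12.5 mm thick from z = 0 to -22 mm, then tapering to 4 mm at z = -61 mm, blunt tip at -62 mm
- stand: black tool stand, fixed, 60 mm (its x) by 140 mm (its y) by 72 mm high, origin under its centre; two 16 mm holes in its top, 67 mm deep, at y = +40 mm (the pin, collar resting on the top) and y = -40 mm (the dowel)
- head_plate: aluminium head plate, 172 mm wide, 10 mm thick, on one of the two glass jars (the other has a yellow dust cap, top 194 mm above the table). Origin: centre of its underside, 160 mm above the table, z up. It turns about its z, 0.3 rad either way, against seal drag (5 N at a bolt hole) and stays where left. Four 14 mm through holes 70 mm from its axis; ports up to 36 mm high within 31 mm of the axis
- hole0 (a point): centre of the mouth of a bolt hole, on the head plate's top (170 mm above the table), 45 degrees round from the plate's x; axes as the plate's. The flange's hole below it (its mouth 10 mm lower) lies 4 to 7 mm off round the circle, clockwise or anticlockwise: the same side at all four holes, but not reported
- hole1 (a point): centre of the mouth of a bolt hole, on the head plate's top (170 mm above the table), 135 degrees round from the plate's x; axes as the plate's. The flange's hole below it (its mouth 10 mm lower) lies 4 to 7 mm off round the circle, clockwise or anticlockwise: the same side at all four holes, but not reported
- hole2 (a point): centre of the mouth of a bolt hole, on the head plate's top (170 mm above the table), 225 degrees round from the plate's x; axes as the plate's. The flange's hole below it (its mouth 10 mm lower) lies 4 to 7 mm off round the circle, clockwise or anticlockwise: the same side at all four holes, but not reported
- hole3 (a point): centre of the mouth of a bolt hole, on the head plate's top (170 mm above the table), 315 degrees round from the plate's x; axes as the plate's. The flange's hole below it (its mouth 10 mm lower) lies 4 to 7 mm off round the circle, clockwise or anticlockwise: the same side at all four holes, but not reported
- base: grey base of the twin reactor, fixed, 200 mm (its x) by 420 mm (its y), 26 mm high, origin under its centre; jars at y = +105 and -105 mm. Each jar has a fixed steel flange, 172 mm wide, 10 mm thick, top 160 mm above the table, right under the head plate, with four 14 mm through holes 70 mm from its axis and free air below them
- dowel: straight dowel, dark steel, round 20 mm head 30 mm high, in the other hole of the tool stand; not to be used. Origin: underside of its head
- bolt_tray: white tray with clamp bolts, fixed, 75 by 130 mm, 24 mm high; origin under its centre. It and the tool stand swap places
- flask_a: green conical flask with white stopper, 84 mm diameter, 143 mm high, loose; origin under its centre
- flask_b: amber conical flask with blue stopper, 72 mm diameter, 117 mm high, loose; origin under its centre
- media: glass media bottle with blue cap, 70 mm diameter, 150 mm high, loose; origin under its centre
- dishes: stack of three culture dishes, 90 mm diameter, 42 mm high, loose; origin under its centre
- spanner: 150 mm spanner lying on the table beyond the dishes; origin under its middle

How it is judged:
By the outcome, as a careful person would: the job done as asked, in the order asked, and still so for the second after the job is handed in, with the robot touching nothing.
It also fails if it takes over 58 s, if anything falls off the work surface, if the arm or the gripper's body presses on something with over 40 N, if the wrist force passes 120 N, or if a joint passes its speed limit or range.

ROBOT

A 6-joint arm with a two-finger parallel gripper is mounted at the origin on the work surface. World frame = base frame: x ahead of the robot, y to its left, z up, the work surface at z = 0. Lengths are in mm, angles in rad, forces in N, time in s.
With the tool pointing down it reaches from about 350 to 775 mm from the base axis. Payload 7.3 kg.
Tool frame: the origin (TCP) lies on the centre line of the jaws, within the pads' length; the fingertips stand bot.tip_reach ahead of it and the grasp point (between the pads) lies 6 mm ahead of it (bot.tip_reach is the distance from the TCP to the fingertips, in mm); z points along the fingers, y is the direction in which the jaws open and shut (so a half turn about z gives the same grasp; the last joint's range is limited). The gripper opens to 92 mm and grips with 3 to 60 N. Pads are 19 mm wide; open, the fingers measure 130 mm over their backs; the gripper's body (75 mm by 190 mm) begins 47 mm behind the grasp point.
Start: joints at [-1.363, 0.342, 1.524, -0, 1.275, -0.146], TCP at [181.917, -492.492, 251.741] pointing down, gripper open.
Joint ranges: [-2.53, 2.53], [-0.77, 2.02], [0.04, 2.7], [-1, 4.14], [0.28, 2.66], [-3.11, 3.11]. Speed limits (rad/s): [2.57, 2.57, 3.14, 3.14, 3.14, 3.14].

INTERFACE

Orientations are given as [roll, pitch, yaw] about the fixed x, y, z axes, in that order (R = Rz(yaw) Ry(pitch) Rx(roll)).
In Python, from plant import bot gives the robot as it stands.
- The arm moves only by the tool step_arm, never from a script. Its argument "deltas" is a list of rows, each a list of 6 numbers: the shift along the tool's x, y, z in mm, then the turn, a rotation vector about the tool's x, y, z in rad. A call has 1 to 5 rows; each row is the pose to reach, as a shift and turn from the pose commanded when the call began, along the tool's axes at that moment; what a row does not reach only later rows make up. A row lasts 1/12 s, in which the tool goes at most 41.7 mm and 7.16 degrees, less where a joint would pass 70% of its speed; a pose out of reach is approached as far as the arm can. A call with a gripper value outside its range is refused whole. "fingers" is the finger opening in mm, from 0 to 91.8, set as the call begins (left out, the last holds). The fingers move at their own pace and stop on an object; the grip force is fixed at half the most. Time passes only in rows, so rows that repeat a pose let the fingers close. It gives the time, the measured TCP pose, the force and the opening at its end, in the units of the state.
- bot.get_obs(): the state, without advancing time (a new reading comes with each control period).
- bot.capture(name): name is "scene" or "top"; returns a dict with "color" (384x512x3 uint8, red, green, blue), "fx", "fy", "cx", "cy" (pixels), "R" (3x3) and "t" (3): a world point X has camera coordinates R X + t. Camera axes: x right, y down, z forward; pixel columns grow to the right and rows downward; lengths in mm; the calibration is good to about 2 mm. A picture is of the moment at which its call begins. There is no depth.
- bot.close_job(): hands the job in, once; it reports no verdict.
Trained networks look in a picture, given as the dict that the camera call returned (one of the last four; its "shot" number tells which), for a name from the list of things; names that differ only in an ending like _2 or _b are one class to them, and where a whole thing is asked for, a point or a joint stands for the part that bears it (a point fixed in the world has none). Each returns a list of dicts, best first, with "p" (0 to 1); they miss things now and then, are a little off and sometimes report something else, mostly with a low value. They report only what shows in the picture. A call takes as long as a camera call.
- bot.boxes_of(query, picture): "rect" ([centre column, centre row, width, height] in pixels, round what is visible of it).
The state is a dict: "time": time; "joint_positions": joint angles; "dq": joint speeds; "tau": joint torques, N m; "tool_pos": TCP position; "tcp_rot": TCP orientation; "contact_force": force on the tool from outside, world axes, zero at the start; "moment": the same for the moment, N m; "grip_width": finger opening in mm.
Only numpy, scipy, OpenCV 4.12 (cv2) and the standard library are available. Lean on these libraries where they do the work, as an engineer would, in place of code of your own. Each camera call takes 0.05 s, during which the arm holds its last target. There are 200 camera calls.

## Working session

There is one attempt and no reset: what is moved stays moved. The work goes in short steps, Python scripts to look and compute and a tool call to move; the robot and the scene stay as the last step left them, time stands still between calls to the robot, and variables do not carry over. Pictures are saved under pics/ and viewed, about 8 in all and at most 12, crops included, and the job is handed in when it is done.

Besides the shell and the picture viewer there is one more tool, called by a JSON object that holds its "method" and its "body". step_arm: Moves the arm, as the interface text tells. Its arguments: {"type":"object","properties":{"deltas":{"type":"array"},"fingers":{"type":"number"}},"required":["deltas"]}

```bash
ls; mkdir -p pics; python3 - <<'E'
from plant import bot
import cv2
print(bot.tip_reach, bot.get_obs())
for n in ("scene","top"):
    p=bot.capture(n); cv2.imwrite(f"pics/{n}0.png",cv2.resize(p["color"][:,:,::-1],None,fx=1.5,fy=1.5,interpolation=cv2.INTER_CUBIC))
    print(n,p["fx"],p["fy"],p["cx"],p["cy"],p["R"],p["t"])
    for q in ("pin","stand","head_plate","hole0","base","dowel","bolt_tray"):
        print(q,[(round(b["p"],2),[round(float(x),1) for x in b["rect"]]) for b in bot.boxes_of(q,p)[:4]])
E
```

```text
pics
25.0 {'time': 0.0, 'joint_positions': array([-1.36298026e+00,  3.42714945e-01,  1.52498301e+00, -6.96406600e-06,
        1.27540495e+00, -1.46001207e-01]), 'dq': array([-0.00037312, -0.00028953, -0.00175523,  0.00173546,  0.0002059 ,
       -0.00079113]), 'tau': array([-1.09991252e-03, -4.31245708e+01, -2.44224304e+01,  7.16293976e-02,
        5.60534012e-02, -1.18482512e-04]), 'tool_pos': array([ 181.84667663, -492.12043309,  251.06084194]), 'tcp_rot': array([-3.14009750e+00, -2.13127885e-04,  3.53819151e-01]), 'contact_force': array([-0.06162285,  0.44290028,  0.41606456]), 'moment': array([0.02502347, 0.0146813 , 0.01584417]), 'grip_width': 91.8533985866132}
scene 367.4068436743895 367.4068436743895 251.9107977484897 191.39407375015568 [[ 0.20617131  0.97850143 -0.0053235 ]
 [ 0.80004255 -0.17169728 -0.57484951]
 [-0.5634051   0.11425845 -0.81824183]] [-118.6306077  -369.96324162 1501.08774681]
pin [(0.69, [144.6, 180.3, 12.8, 15.0])]
stand [(0.91, [138.3, 189.6, 52.6, 31.3])]
head_plate [(0.75, [322.5, 168.2, 58.0, 42.6])]
hole0 [(0.81, [323.8, 164.1, 55.4, 47.8])]
base [(0.84, [288.4, 213.4, 141.7, 82.8])]
dowel [(0.39, [324.2, 164.7, 58.9, 45.7])]
bolt_tray [(0.56, [138.3, 241.6, 46.4, 29.2])]
top 394.7639316920853 394.7639316920853 251.643043154069 197.19180110795966 [[-0.0063976  -0.9998059   0.01863395]
 [-0.99899657  0.00556418 -0.04443969]
 [ 0.04432738 -0.01889956 -0.99883827]] [ -14.54086607  551.59652513 1615.02766337]
pin [(0.54, [325.6, 231.2, 4.5, 4.7])]
stand [(0.95, [334.6, 231.1, 43.8, 22.8]), (0.54, [188.1, 206.2, 50.1, 48.7]), (0.32, [373.9, 228.8, 23.9, 23.3])]
head_plate [(0.68, [187.5, 204.1, 42.8, 43.8])]
hole0 [(0.87, [186.5, 205.3, 47.6, 46.5])]
base [(0.7, [336.9, 190.3, 34.0, 19.0]), (0.68, [220.1, 199.6, 106.9, 66.0]), (0.54, [189.8, 205.4, 49.9, 47.0])]
dowel [(0.58, [185.8, 206.2, 43.6, 45.0]), (0.55, [334.2, 232.6, 39.2, 20.1])]
bolt_tray [(0.97, [337.3, 191.3, 37.2, 20.2])]
```

```bash
python3 - <<'E'
from plant import bot
import cv2
p=bot.capture("top"); c=p["color"][:,:,::-1]
cv2.imwrite("pics/topz.png",cv2.resize(c[140:260,150:400],None,fx=3.2,fy=3.2,interpolation=cv2.INTER_CUBIC))
p=bot.capture("scene"); c=p["color"][:,:,::-1]
cv2.imwrite("pics/scz.png",cv2.resize(c[130:270,90:380],None,fx=2.7,fy=2.7,interpolation=cv2.INTER_CUBIC))
E
```

```text
(no output)
```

View pics/topz.png

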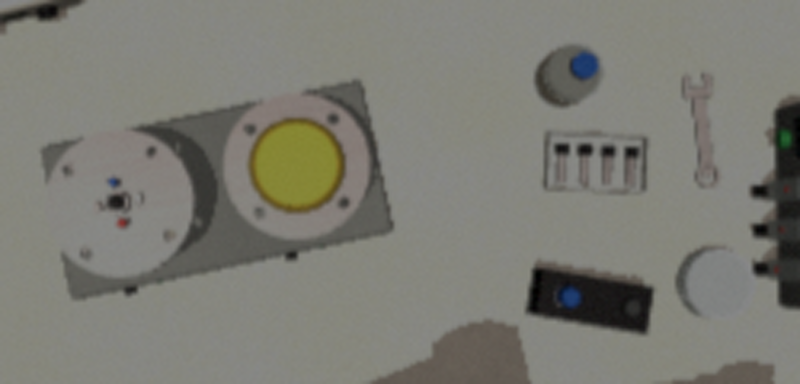

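View pics/scz.png

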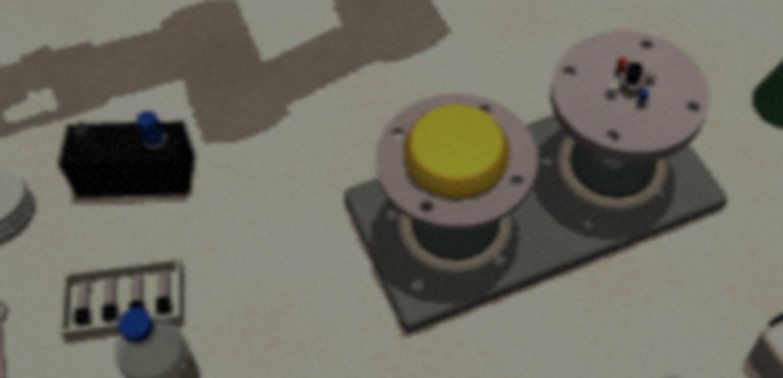

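View pics/scene0.png

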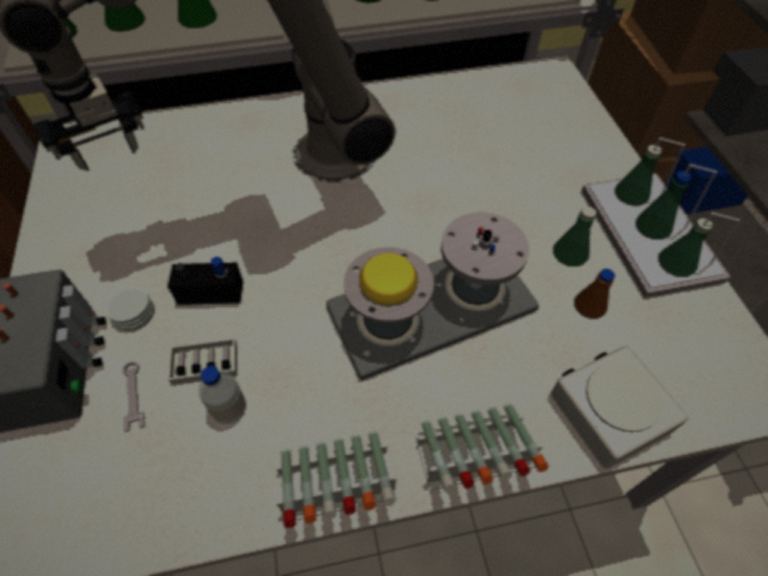

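The top crop shows the pin's blue head at (570,297), with the dowel to its right at (633,307). The head plate's four holes are at (68,170), (151,152), (86,253) and (168,235). In the scene crop they are at (569,71), (647,43), (613,135) and (693,106), and the pin head is at (148,120).

```bash
cat > h.py <<'E'
from plant import bot
import numpy as np, cv2
def ray(p,uv):
    R=np.array(p["R"]);t=np.array(p["t"])
    d=R.T@np.array([(uv[0]-p["cx"])/p["fx"],(uv[1]-p["cy"])/p["fy"],1]); return -R.T@t,d
def onz(p,uv,z):
    o,d=ray(p,uv); return o+d*(z-o[2])/d[2]
def proj(p,X):
    c=np.array(p["R"])@X+np.array(p["t"]); return np.array([p["fx"]*c[0]/c[2]+p["cx"],p["fy"]*c[1]/c[2]+p["cy"]])
def dark(p,uv,r=3):
    # darkness-weighted centroid about uv
    g=cv2.GaussianBlur(cv2.cvtColor(p["color"],cv2.COLOR_RGB2GRAY),(0,0),.6).astype(float)
    for _ in range(4):
        u0,v0=np.round(uv).astype(int); w=g[v0-r:v0+r+1,u0-r:u0+r+1]
        w=np.clip(np.median(w)-8-w,0,None); yy,xx=np.mgrid[v0-r:v0+r+1,u0-r:u0+r+1]
        uv=np.array([(w*xx).sum(),(w*yy).sum()])/w.sum()
    return uv
def blue(p,box):
    u0,v0,u1,v1=box; h=cv2.cvtColor(p["color"],cv2.COLOR_RGB2HSV)[v0:v1,u0:u1]
    m=((h[...,0]>100)&(h[...,0]<130)&(h[...,1]>110)); yy,xx=np.nonzero(m)
    return np.array([xx.mean()+u0,yy.mean()+v0]),m.sum(),(xx.min()+u0,xx.max()+u0,yy.min()+v0,yy.max()+v0)
E
python3 - <<'E'
from h import *
np.set_printoptions(precision=1,suppress=True)
T=bot.capture("top");S=bot.capture("scene")
tc=[(68,170),(151,152),(168,235),(86,253)]; sc=[(569,71),(647,43),(693,106),(613,135)]
H={}
for n,p,cs,s,o in(("top",T,tc,3.2,(150,140)),("scene",S,sc,2.7,(90,130))):
    uv=[dark(p,np.array([(c[0]+.5)/s-.5+o[0],(c[1]+.5)/s-.5+o[1]])) for c in cs]
    P=np.array([onz(p,u,170) for u in uv])[:,:2]; c=P.mean(0); H[n]=P
    d=P-c; print(n,P.tolist(),"c",c,"r",np.hypot(*d.T),"ang",np.degrees(np.arctan2(d[:,1],d[:,0])))
for n,p,b in(("top",T,(315,220,340,245)),("scene",S,(135,165,155,190))):
    uv,k,e=blue(p,b); print(n,"pin",uv,k,e,[onz(p,uv,z)[:2] for z in(118,108,98)])
for n,p,c,s,o in(("top",T,(633,307),3.2,(150,140)),("scene",S,(80,130),2.7,(90,130))):
    print("dowel",onz(p,((c[0]+.5)/s-.5+o[0],(c[1]+.5)/s-.5+o[1]),102)[:2])
g=T["color"].min(2)
# stand outline in top view
m=(T["color"].max(2)<45).astype(np.uint8); m[:, :310]=0;m[:,360:]=0;m[:215]=0;m[:250]*=1
cn=max(cv2.findContours(m,0,2)[0],key=cv2.contourArea); r=cv2.minAreaRect(cn); print(r)
bx=cv2.boxPoints(r); print([onz(T,u,72)[:2] for u in bx], onz(T,r[0],72))
E
```

```text
top [[565.7905171487548, 289.5375516877746], [584.8398692995399, 187.82693878655547], [486.2638473051558, 169.4579620024362], [464.288159068345, 265.4609732958542]] c [525.3 228.1] r [73.6 71.9 70.4 71.6] ang [  56.6  -34.1 -123.7  148.5]
scene [[485.910702556307, 169.61535161405664], [466.9639882341114, 265.96840315316376], [563.7102986061107, 286.2393156574539], [583.2158126897452, 189.72329113622158]] c [525.  227.9] r [70.1 69.4 70.1 69.7] ang [-123.8  146.7   56.4  -33.2]
top pin [327.8 232.3] 44 (np.int64(324), np.int64(331), np.int64(229), np.int64(236)) [array([ 409.9, -308.4]), array([ 409.4, -310.5]), array([ 409. , -312.6])]
scene pin [144.9 177.5] 94 (np.int64(140), np.int64(150), np.int64(172), np.int64(187)) [array([ 428.6, -304.4]), array([ 420.3, -306.4]), array([ 412.1, -308.5])]
dowel [ 395.7 -388.6]
dowel [ 399.9 -386. ]
((333.96759033203125, 233.20541381835938), (36.807167053222656, 13.620731353759766), 8.972626686096191)
[array([ 389.2, -265.9]), array([ 442.4, -275.1]), array([ 418.6, -419.8]), array([ 365.4, -410.4])] [ 403.9 -342.7   72. ]
```

{"method": "step_arm", "body": {"deltas": [[28, -9.3, 7.2, 0, 0, -0.105], [56, -18.6, 14.4, 0, 0, -0.21], [84, -27.9, 21.6, 0, 0, -0.315], [112, -37.2, 28.8, 0, 0, -0.42], [140, -46.5, 36, 0, 0, -0.525]], "fingers": 60}}

```text
time: 1.42
tool_pos: [298.0, -399.5, 215.5]
tcp_rot: [3.141, 0.0, 0.884]
contact_force: [0.3, -0.2, -0.2]
grip_width: 63.1
```

{"method": "step_arm", "body": {"deltas": [[28.7, 5.8, 7.2, 0, 0, -0.106], [57.4, 11.6, 14.4, 0, 0, -0.212], [86, 17.5, 21.6, 0, 0, -0.318], [114.7, 23.3, 28.8, 0, 0, -0.424], [143.4, 29.1, 36, 0, 0, -0.529]]}}

```text
time: 1.83
tool_pos: [412.1, -307.5, 179.5]
tcp_rot: [3.141, 0.0, 1.413]
contact_force: [0.2, 0.0, 1.1]
grip_width: 59.9
```

{"method": "step_arm", "body": {"deltas": [[0, 0, 0, 0, 0, 0], [0, 0, 0, 0, 0, 0]]}}

```text
time: 2.0
tool_pos: [411.7, -307.5, 179.3]
tcp_rot: [-3.141, -0.0, 1.41]
contact_force: [0.5, -0.1, -0.2]
grip_width: 59.9
```

{"method": "step_arm", "body": {"deltas": [[0, 0, 20, 0, 0, 0], [0, 0, 40, 0, 0, 0], [0, 0, 60, 0, 0, 0], [0, 0, 73, 0, 0, 0], [0, 0, 73, 0, 0, 0]]}}

```text
time: 2.42
tool_pos: [409.2, -308.4, 104.6]
tcp_rot: [-3.138, -0.002, 1.405]
contact_force: [-0.4, -0.9, 0.5]
grip_width: 60.0
```

```bash
python3 - <<'E'
from h import *
o=bot.get_obs();print(o["tool_pos"],o["contact_force"])
p=bot.capture("scene");c=p["color"][:,:,::-1]
print(proj(p,np.array([411.5,-307.5,118])))
cv2.imwrite("pics/g1.png",cv2.resize(c[130:230,90:220],None,fx=5,fy=5,interpolation=cv2.INTER_CUBIC))
E
```

```text
[ 409.18062118 -308.4442398   104.60243888] [-0.43749286 -0.88386592  0.53285951]
[143.61349587 173.37801108]
```

View pics/g1.png

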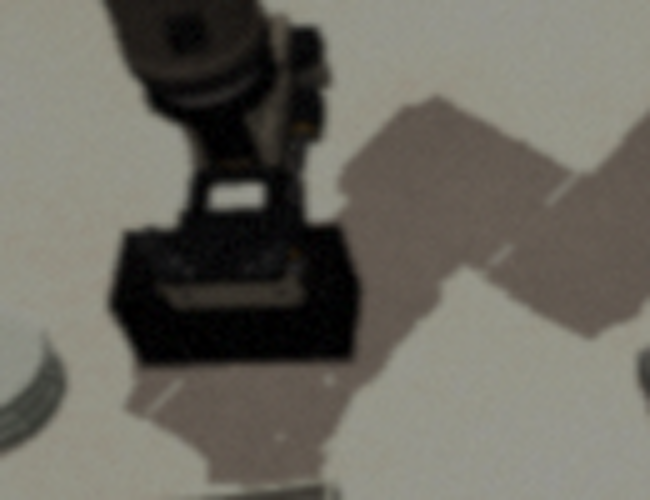

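The gripper hides the pin in this view, with the fingers at about (235,290). There is no contact force, so I'll close the fingers here.

{"method": "step_arm", "body": {"deltas": [[0, 0, 0, 0, 0, 0], [0, 0, 0, 0, 0, 0], [0, 0, 0, 0, 0, 0], [0, 0, 0, 0, 0, 0], [0, 0, 0, 0, 0, 0]], "fingers": 10}}

```text
time: 2.88
tool_pos: [411.2, -308.8, 107.3]
tcp_rot: [3.141, 0.001, 1.408]
contact_force: [0.2, -0.4, -0.4]
grip_width: 31.3
```

{"method": "step_arm", "body": {"deltas": [[0, 0, 0, 0, 0, 0], [0, 0, 0, 0, 0, 0], [0, 0, 0, 0, 0, 0], [0, 0, 0, 0, 0, 0], [0, 0, 0, 0, 0, 0]]}}

```text
time: 3.3
tool_pos: [411.0, -308.6, 107.1]
tcp_rot: [3.142, 0.0, 1.408]
contact_force: [-2.4, -0.4, 6.7]
grip_width: 24.5
```

{"method": "step_arm", "body": {"deltas": [[0, 0, 0, 0, 0, 0], [0, 0, 0, 0, 0, 0], [0, 0, 0, 0, 0, 0], [0, 0, 0, 0, 0, 0], [0, 0, 0, 0, 0, 0]]}}

```text
time: 3.72
tool_pos: [411.0, -308.6, 107.1]
tcp_rot: [3.141, 0.0, 1.408]
contact_force: [-2.4, 0.5, 6.0]
grip_width: 24.3
```

```bash
python3 -c "
from h import *
print(bot.get_obs())"
```

```text
{'time': 3.7167, 'joint_positions': array([-7.93130123e-01,  4.87767071e-01,  1.74459668e+00, -3.00610461e-04,
        9.08926055e-01, -6.30005481e-01]), 'dq': array([ 0.00045177,  0.00022766,  0.00050065,  0.00135577, -0.00098892,
        0.00050308]), 'tau': array([ 4.41789106e-01, -4.24121583e+01, -1.85757780e+01,  3.05163888e-01,
       -5.65289855e-01, -1.89829693e-02]), 'tool_pos': array([ 411.00115951, -308.61445388,  107.08793584]), 'tcp_rot': array([3.14148770e+00, 3.70067062e-04, 1.40785638e+00]), 'contact_force': array([-2.36320248,  0.49635806,  5.95730331]), 'moment': array([0.08139836, 0.33119492, 0.05199292]), 'grip_width': 24.324020598818063}
```

{"method": "step_arm", "body": {"deltas": [[0, 0, 0, 0, 0, 0], [0, 0, 0, 0, 0, 0], [0, -1, 0, 0, 0, -0.1], [0, -1, 0, 0, 0, -0.22], [0, -1, 0, 0, 0, -0.22]], "fingers": 36}}

```text
time: 4.13
tool_pos: [410.1, -308.3, 106.5]
tcp_rot: [-3.141, -0.0, 1.632]
contact_force: [0.3, -0.2, -0.7]
grip_width: 36.0
```

{"method": "step_arm", "body": {"deltas": [[0, 0, 0, 0, 0, 0], [0, 0, 0, 0, 0, 0], [0, 0, 0, 0, 0, 0], [0, 0, 0, 0, 0, 0], [0, 0, 0, 0, 0, 0]], "fingers": 10}}

```text
time: 4.55
tool_pos: [410.1, -308.3, 106.6]
tcp_rot: [3.142, 0.0, 1.627]
contact_force: [-0.2, -0.1, -1.4]
grip_width: 24.3
```

{"method": "step_arm", "body": {"deltas": [[0, 0, 0, 0, 0, 0], [0, 0, 0, 0, 0, 0], [0, 0, 0, 0, 0, 0]]}}

```text
time: 4.8
tool_pos: [410.0, -308.3, 106.7]
tcp_rot: [-3.141, -0.0, 1.628]
contact_force: [-0.3, 0.2, -0.9]
grip_width: 24.1
```

{"method": "step_arm", "body": {"deltas": [[0, 0, 0, 0, 0, 0], [0, 0, 0, 0, 0, 0], [0, 0, 0, 0, 0, 0.11], [0, 0, 0, 0, 0, 0.11], [0, 0, 0, 0, 0, 0.11]], "fingers": 36}}

```text
time: 5.22
tool_pos: [410.1, -308.4, 106.8]
tcp_rot: [3.141, 0.0, 1.52]
contact_force: [0.1, -0.2, 0.2]
grip_width: 36.0
```

{"method": "step_arm", "body": {"deltas": [[0, 0, 0, 0, 0, 0], [0, 0, 0, 0, 0, 0], [0, 0, 0, 0, 0, 0], [0, 0, 0, 0, 0, 0], [0, 0, 0, 0, 0, 0]], "fingers": 10}}

```text
time: 5.63
tool_pos: [410.0, -308.4, 106.8]
tcp_rot: [-3.142, 0.0, 1.518]
contact_force: [-0.5, 0.4, 0.4]
grip_width: 24.5
```

{"method": "step_arm", "body": {"deltas": [[0, 0, 0, 0, 0, 0], [0, 0, 0, 0, 0, 0], [0, 0, 0, 0, 0, 0]]}}

```text
time: 5.88
tool_pos: [410.0, -308.4, 106.8]
tcp_rot: [-3.142, 0.0, 1.518]
contact_force: [-0.5, 0.2, 0.6]
grip_width: 24.2
```

{"method": "step_arm", "body": {"deltas": [[0, 0, -5, 0, 0, 0], [0, 0, -15, 0, 0, 0], [0, 0, -35, 0, 0, 0], [0, 0, -60, 0, 0, 0], [0, 0, -90, 0, 0, 0]]}}

```text
time: 6.3
tool_pos: [409.5, -307.7, 197.4]
tcp_rot: [-3.14, -0.002, 1.518]
contact_force: [0.8, 0.8, -2.3]
grip_width: 24.3
```

{"method": "step_arm", "body": {"deltas": [[0, 0, -35, 0, 0, 0], [0, 0, -70, 0, 0, 0], [0, 0, -105, 0, 0, 0], [0, 0, -133, 0, 0, 0], [0, 0, -133, 0, 0, 0]]}}

```text
time: 6.72
tool_pos: [411.3, -309.5, 336.9]
tcp_rot: [3.133, 0.008, 1.518]
contact_force: [0.7, -0.5, -1.0]
grip_width: 24.0
```

```bash
python3 - <<'E'
from h import *
o=bot.get_obs();print(o["tool_pos"],o["contact_force"],o["moment"],o["grip_width"])
ims=[]
for n in("scene","top"):
    p=bot.capture(n);c=p["color"][:,:,::-1]
    u,v=proj(p,np.array([410,-308.4,280])).round().astype(int); print(n,u,v)
    ims.append(cv2.resize(c[max(0,v-40):v+40,max(0,u-40):u+40],(400,400),interpolation=cv2.INTER_CUBIC))
cv2.imwrite("pics/l1.png",np.hstack(ims))
E
```

```text
[ 411.31905212 -309.49182275  336.91666462] [ 0.66200879 -0.47916859 -1.00281784] [-0.05626668 -0.10949025 -0.000354  ] 23.98563632464534
scene 129 137
top 338 234
```

View pics/l1.png

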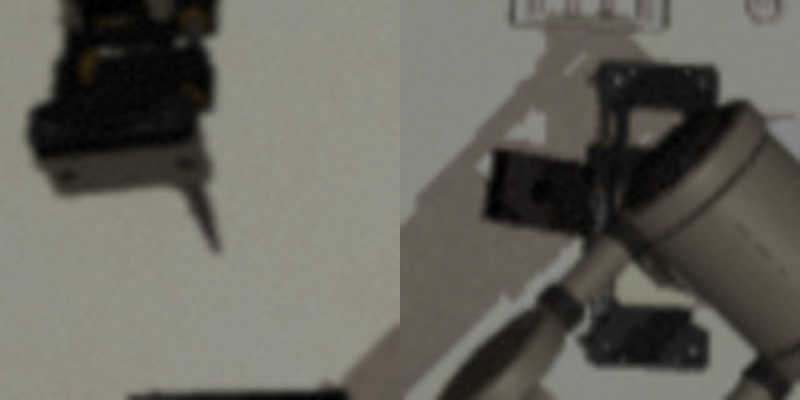

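```bash
python3 - <<'E'
from h import *
o=bot.get_obs();print(o["tool_pos"],o["tcp_rot"],o["contact_force"],o["grip_width"])
p=bot.capture("scene");x,y,z=o["tool_pos"]
u,v=129,137
for d in (6,34.8,57,96.8): print(d,((proj(p,np.array([x,y,z-d]))-[u-40,v-40]+.5)*5).round())
for dx,dy in((5,0),(0,5)): print(((proj(p,np.array([x+dx,y+dy,z-96.8]))-[u-40,v-40]+.5)*5).round())
E
```

```text
[ 410.11719493 -308.32036756  331.11641918] [3.13947153e+00 1.91248758e-03 1.51790451e+00] [-0.40716588  0.59053312 -2.99806552] 23.98250610721686
6 [177. 141.]
34.8 [193. 180.]
57 [204. 208.]
96.8 [224. 257.]
[224. 263.]
[232. 255.]
```

{"method": "step_arm", "body": {"deltas": [[32.1, 3.4, 0, 0, 0, 0], [64.2, 6.8, 0, 0, 0, 0], [96.3, 10.2, 0, 0, 0, 0], [128.4, 13.6, 0, 0, 0, 0], [160.5, 17, 0, 0, 0, 0]]}}

```text
time: 7.28
tool_pos: [434.7, -147.2, 328.0]
tcp_rot: [-3.138, -0.002, 1.517]
contact_force: [-0.3, -1.4, -1.7]
grip_width: 23.8
```

{"method": "step_arm", "body": {"deltas": [[32.1, 3.4, 0, 0, 0, 0], [64.2, 6.8, 0, 0, 0, 0], [96.3, 10.2, 0, 0, 0, 0], [128.4, 13.6, 0, 0, 0, 0], [160.5, 17, 0, 0, 0, 0]]}}

```text
time: 7.7
tool_pos: [460.1, 12.1, 328.1]
tcp_rot: [-3.138, -0.0, 1.518]
contact_force: [0.3, -0.5, -1.8]
grip_width: 24.0
```

{"method": "step_arm", "body": {"deltas": [[32.1, 3.4, 0, 0, 0, 0.107], [64.2, 6.8, 0, 0, 0, 0.214], [96.3, 10.2, 0, 0, 0, 0.32], [128.4, 13.6, 0, 0, 0, 0.427], [160.5, 17, 0, 0, 0, 0.534]]}}

```text
time: 8.12
tool_pos: [485.7, 171.3, 327.9]
tcp_rot: [-3.139, 0.003, 0.979]
contact_force: [-0.2, 1.3, -0.5]
grip_width: 24.2
```

{"method": "step_arm", "body": {"deltas": [[0, 0, 0, 0, 0, 0], [0, 0, 0, 0, 0, 0], [0, 0, 0, 0, 0, 0], [0, 0, 0, 0, 0, 0]]}}

```text
time: 8.45
tool_pos: [486.2, 168.8, 329.0]
tcp_rot: [-3.141, 0.002, 0.984]
contact_force: [-1.1, -0.9, -0.8]
grip_width: 24.3
```

```bash
python3 - <<'E'
from h import *
o=bot.get_obs();print(o["tool_pos"],o["tcp_rot"],o["contact_force"],o["moment"],o["grip_width"])
p=bot.capture("scene");c=p["color"][:,:,::-1]
x,y,z=o["tool_pos"]; X=np.array([486.4,169.7,170.])
a=proj(p,X);t=proj(p,np.array([x,y,z-96.8])); u,v=t.round().astype(int)-[0,0]
u0,v0=u-50,v-40
print("hole",(a-[u0,v0]+.5)*6,"tip",(t-[u0,v0]+.5)*6)
cv2.imwrite("pics/a1.png",cv2.resize(c[v0:v0+90,u0:u0+100],None,fx=6,fy=6,interpolation=cv2.INTER_CUBIC))
E
```

```text
[486.15139257 168.79490752 328.95620539] [-3.14058536e+00  1.58557485e-03  9.83881632e-01] [-1.09874655 -0.91562657 -0.77339115] [-0.05088858 -0.06515241  0.04069836] 24.2936762342617
hole [288.70410682 324.99138626] tip [300.11662957 240.03605784]
```

View pics/a1.png

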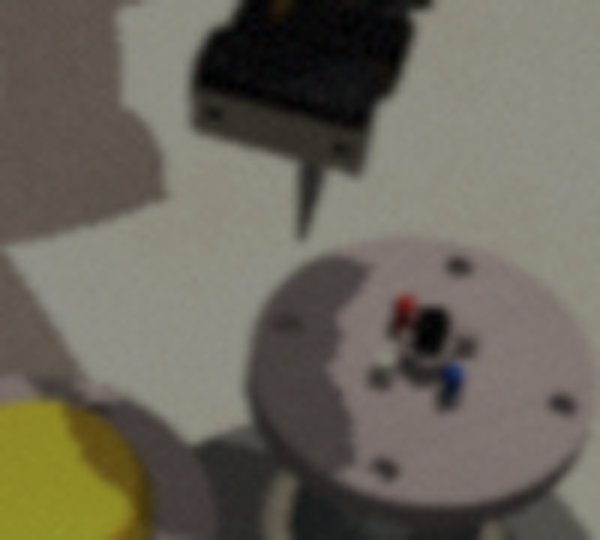

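The pin tip is at (301,240), as predicted, and the target hole is at (288,324). I'll descend to just above the plate.

{"method": "step_arm", "body": {"deltas": [[0.8, 0, 20, 0, 0, 0], [0.8, 0, 40, 0, 0, 0], [0.8, 0, 55, 0, 0, 0], [0.8, 0, 58, 0, 0, 0], [0.8, 0, 58, 0, 0, 0]]}}

```text
time: 8.92
tool_pos: [486.5, 169.5, 271.0]
tcp_rot: [-3.14, 0.002, 0.983]
contact_force: [-0.2, 0.1, -0.9]
grip_width: 24.0
```

{"method": "step_arm", "body": {"deltas": [[0, 0, 0, 0, 0, 0], [0, 0, 0, 0, 0, 0], [0, 0, 0, 0, 0, 0]]}}

```text
time: 9.17
tool_pos: [487.4, 170.4, 272.8]
tcp_rot: [3.14, -0.001, 0.984]
contact_force: [0.6, -0.1, -1.1]
grip_width: 24.1
```

```bash
python3 - <<'E'
from h import *
o=bot.get_obs();print(o["tool_pos"],o["tcp_rot"],o["contact_force"],o["moment"],o["grip_width"])
p=bot.capture("scene");c=p["color"][:,:,::-1]
x,y,z=o["tool_pos"]; X=np.array([486.4,169.7,170.])
a=proj(p,X);t=proj(p,np.array([x,y,z-96.8])); u,v=a.round().astype(int)
u0,v0=u-25,v-25
print("hole",(a-[u0,v0]+.5)*12,"tip",(t-[u0,v0]+.5)*12)
cv2.imwrite("pics/a2.png",cv2.resize(c[v0:v0+45,u0:u0+50],None,fx=12,fy=12,interpolation=cv2.INTER_CUBIC))
E
```

```text
[487.42143985 170.3579312  272.82403807] [ 3.14000229e+00 -1.40520427e-03  9.83669205e-01] [ 0.62058615 -0.13076731 -1.10512701] [-0.06188306 -0.04474215 -0.04978048] 24.121448863043593
hole [301.40821364 301.98277253] tip [307.57829228 288.83232598]
```

View pics/a2.png

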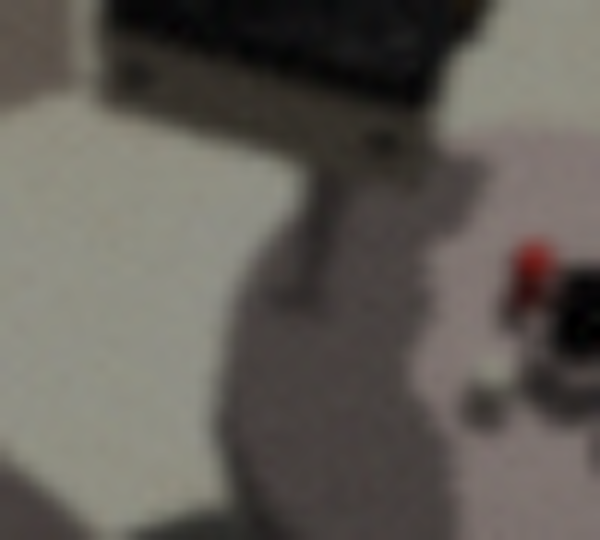

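{"method": "step_arm", "body": {"deltas": [[0, 0, 3, 0, 0, 0], [0, 0, 6, 0, 0, 0], [0, 0, 8, 0, 0, 0], [0, 0, 10, 0, 0, 0], [0, 0, 10, 0, 0, 0]]}}

```text
time: 9.63
tool_pos: [486.7, 170.4, 261.1]
tcp_rot: [-3.141, 0.001, 0.984]
contact_force: [0.3, -0.5, -2.0]
grip_width: 24.4
```

{"method": "step_arm", "body": {"deltas": [[0, 1.5, 0, 0, 0, 0], [0, 3, 0, 0, 0, 0], [0, 3, 0, 0, 0, 0], [0, 3, 0, 0, 0, 0], [0, 3, 0, 0, 0, 0]]}}

```text
time: 10.05
tool_pos: [489.5, 168.7, 261.8]
tcp_rot: [3.141, -0.0, 0.984]
contact_force: [-0.4, -0.0, -2.1]
grip_width: 23.9
```

{"method": "step_arm", "body": {"deltas": [[0, 0, 1.5, 0, 0, 0], [0, 0, 3, 0, 0, 0], [0, 0, 4.5, 0, 0, 0], [0, 0, 6, 0, 0, 0], [0, 0, 6, 0, 0, 0]]}}

```text
time: 10.47
tool_pos: [489.2, 168.8, 255.2]
tcp_rot: [-3.141, 0.001, 0.984]
contact_force: [-0.2, -0.4, -1.9]
grip_width: 24.2
```

{"method": "step_arm", "body": {"deltas": [[0, 0, 1, 0, 0, 0], [0, 0, 2, 0, 0, 0], [0, 0, 3, 0, 0, 0], [0, 0, 4, 0, 0, 0], [0, 0, 4, 0, 0, 0]]}}

```text
time: 10.88
tool_pos: [489.3, 168.7, 251.4]
tcp_rot: [-3.141, 0.0, 0.984]
contact_force: [0.3, -1.6, -1.1]
grip_width: 24.0
```

{"method": "step_arm", "body": {"deltas": [[0, 0.5, 1, 0, 0, 0], [0, 1, 2, 0, 0, 0], [0, 1.5, 3, 0, 0, 0], [0, 2, 4, 0, 0, 0], [0, 2, 5, 0, 0, 0]]}}

```text
time: 11.3
tool_pos: [490.5, 167.8, 246.6]
tcp_rot: [-3.14, 0.001, 0.984]
contact_force: [-2.6, 1.2, 2.1]
grip_width: 24.3
```

{"method": "step_arm", "body": {"deltas": [[0, 0, 0, 0, 0, 0], [0, 0, 0, 0, 0, 0], [0, 0, 0, 0, 0, 0]]}}

```text
time: 11.55
tool_pos: [490.6, 167.8, 246.5]
tcp_rot: [-3.14, 0.001, 0.984]
contact_force: [-3.4, 1.1, -1.1]
grip_width: 24.0
```

```bash
cat > f.py <<'E'
from h import *
o=bot.get_obs(); y=o["tcp_rot"][2]; A=np.array([[np.cos(y),np.sin(y),0],[np.sin(y),-np.cos(y),0],[0,0,-1]])
d=o["tool_pos"]-[486.4,169.7,96.8]
print("t",o["time"],"rel tool xy",(A@d)[:2].round(2),"tip z",d[2].round(1),"F tool",(A@o["contact_force"]).round(1),"M tool",(A@o["moment"]).round(2),o["tcp_rot"].round(4),o["grip_width"].round(1))
E
python3 f.py
```

```text
Traceback (most recent call last):
  File "f.py", line 4, in <module>
    print("t",o["time"],"rel tool xy",(A@d)[:2].round(2),"tip z",d[2].round(1),"F tool",(A@o["contact_force"]).round(1),"M tool",(A@o["moment"]).round(2),o["tcp_rot"].round(4),o["grip_width"].round(1))
                                                                                                                                                                                ^^^^^^^^^^^^^^^^^^^^^
AttributeError: 'float' object has no attribute 'round'
```

{"method": "step_arm", "body": {"deltas": [[0, 0.5, 1.5, 0, 0, 0], [0, 0.5, 3, 0, 0, 0], [0, 1, 4.5, 0, 0, 0], [0, 1, 6, 0, 0, 0], [0, 1, 6, 0, 0, 0]]}}

```text
time: 11.97
tool_pos: [491.4, 167.1, 240.5]
tcp_rot: [-3.141, 0.001, 0.984]
contact_force: [-5.3, 0.7, -0.8]
grip_width: 23.9
```

```bash
sed -i 's/o\["grip_width"\].round(1)/round(float(o["grip_width"]),1)/' f.py; python3 f.py
```

```text
t 11.9667 rel tool xy [0.65 5.6 ] tip z 143.7 F tool [-2.4 -4.8  0.8] M tool [ 1.02 -0.35  0.02] [-3.1407e+00  8.0000e-04  9.8400e-01] 23.9
```

{"method": "step_arm", "body": {"deltas": [[-0.5, 0, 1.5, 0, 0, 0], [-1, 0, 3, 0, 0, 0], [-1, 0, 4.5, 0, 0, 0], [-1, 0, 6, 0, 0, 0], [-1, 0, 6, 0, 0, 0]]}}

```text
time: 12.38
tool_pos: [491.0, 166.4, 234.6]
tcp_rot: [-3.141, 0.0, 0.984]
contact_force: [-4.4, 2.2, 0.4]
grip_width: 24.2
```

```bash
python3 f.py
```

```text
t 12.3833 rel tool xy [-0.15  5.66] tip z 137.8 F tool [-0.6 -4.9 -0.4] M tool [ 0.98 -0.24 -0.04] [-3.1409e+00  2.0000e-04  9.8390e-01] 24.2
```

{"method": "step_arm", "body": {"deltas": [[0, 0, 1.5, 0, 0, 0], [0, 0, 3, 0, 0, 0], [-0.3, 0, 4.5, 0, 0, 0], [-0.3, 0, 6, 0, 0, 0], [-0.3, 0, 6, 0, 0, 0]]}}

```text
time: 12.8
tool_pos: [491.0, 166.2, 228.6]
tcp_rot: [-3.141, 0.0, 0.984]
contact_force: [-4.4, 1.8, 0.5]
grip_width: 23.8
```

```bash
python3 f.py
```

```text
t 12.8 rel tool xy [-0.39  5.79] tip z 131.8 F tool [-0.9 -4.6 -0.5] M tool [ 0.95 -0.1   0.02] [-3.1412  0.      0.9839] 23.8
```

{"method": "step_arm", "body": {"deltas": [[0, 0, 1, 0, 0, 0], [0, 0, 2, 0, 0, 0], [0, 0, 3, 0, 0, 0], [0, 0, 4, 0, 0, 0], [0, 0, 5, 0, 0, 0]]}}

```text
time: 13.22
tool_pos: [491.1, 166.1, 223.7]
tcp_rot: [-3.141, 0.0, 0.984]
contact_force: [-4.6, 1.7, 1.6]
grip_width: 23.7
```

```bash
python3 f.py
```

```text
t 13.2167 rel tool xy [-0.39  5.85] tip z 126.9 F tool [-1.2 -4.8 -1.6] M tool [ 0.95 -0.23 -0.01] [-3.1414e+00  1.0000e-04  9.8390e-01] 23.7
```

{"method": "step_arm", "body": {"deltas": [[0, 0, 1, 0, 0, 0], [0, 0, 2, 0, 0, 0], [0, 0, 3, 0, 0, 0], [0, 0, 4, 0, 0, 0], [0, 0, 4, 0, 0, 0]]}}

```text
time: 13.63
tool_pos: [491.0, 166.1, 219.6]
tcp_rot: [-3.141, 0.0, 0.984]
contact_force: [-4.5, 1.3, -0.7]
grip_width: 24.2
```

```bash
python3 f.py
```

```text
t 13.6333 rel tool xy [-0.44  5.87] tip z 122.8 F tool [-1.3 -4.5  0.7] M tool [ 0.9  -0.15 -0.04] [-3.1413e+00  3.0000e-04  9.8390e-01] 24.2
```

{"method": "step_arm", "body": {"deltas": [[0, 0, 1, 0, 0, 0], [0, 0, 2, 0, 0, 0], [0, 0, 3, 0, 0, 0], [0, 0, 4, 0, 0, 0], [0, 0, 4, 0, 0, 0]]}}

```text
time: 14.05
tool_pos: [491.1, 166.0, 215.6]
tcp_rot: [-3.141, 0.0, 0.984]
contact_force: [-5.0, 1.5, 1.2]
grip_width: 23.9
```

```bash
python3 f.py
```

```text
t 14.05 rel tool xy [-0.45  5.93] tip z 118.8 F tool [-1.5 -5.  -1.2] M tool [ 0.91 -0.21 -0.02] [-3.1414e+00  3.0000e-04  9.8390e-01] 23.9
```

{"method": "step_arm", "body": {"deltas": [[0, 0, 1, 0, 0, 0], [0, 0, 2, 0, 0, 0], [0, 0, 3, 0, 0, 0], [0, 0, 4, 0, 0, 0], [0, 0, 5, 0, 0, 0]]}}

```text
time: 14.47
tool_pos: [491.2, 166.0, 210.8]
tcp_rot: [3.142, 0.0, 0.984]
contact_force: [-5.0, 1.1, 1.5]
grip_width: 24.3
```

```bash
python3 f.py
```

```text
t 14.4667 rel tool xy [-0.4   6.01] tip z 114.0 F tool [-1.8 -4.8 -1.5] M tool [ 0.89 -0.25 -0.01] [3.1415 0.     0.9838] 24.3
```

{"method": "step_arm", "body": {"deltas": [[0, 0, 1, 0, 0, 0], [0, 0, 2, 0, 0, 0], [0, 0, 3, 0, 0, 0], [0, 0, 4, 0, 0, 0], [0, 0, 4, 0, 0, 0]]}}

```text
time: 14.88
tool_pos: [491.2, 166.0, 206.6]
tcp_rot: [-3.142, 0.0, 0.984]
contact_force: [-5.1, 1.7, -0.5]
grip_width: 24.3
```

{"method": "step_arm", "body": {"deltas": [[0, 0, 0.5, 0, 0, 0], [0, 0, 1, 0, 0, 0], [0, 0, 1, 0, 0, 0]]}}

```text
time: 15.13
tool_pos: [491.2, 166.0, 205.7]
tcp_rot: [3.141, 0.0, 0.984]
contact_force: [-5.0, 1.2, 0.4]
grip_width: 24.2
```

```bash
python3 f.py
```

```text
t 15.1333 rel tool xy [-0.41  6.06] tip z 108.9 F tool [-1.8 -4.8 -0.4] M tool [ 0.83 -0.27  0.03] [3.1415e+00 1.0000e-04 9.8380e-01] 24.2
```

{"method": "step_arm", "body": {"deltas": [[0, 0, 0.4, 0, 0, 0], [0, 0, 0.8, 0, 0, 0], [0, 0, 0.8, 0, 0, 0]]}}

```text
time: 15.38
tool_pos: [491.2, 166.0, 204.9]
tcp_rot: [3.142, 0.0, 0.984]
contact_force: [-4.1, 2.0, 1.8]
grip_width: 24.1
```

{"method": "step_arm", "body": {"deltas": [[0, 0, 0.3, 0, 0, 0], [0, 0, 0.3, 0, 0, 0], [0, 0, 0.3, 0, 0, 0]]}}

```text
time: 15.63
tool_pos: [491.3, 166.0, 204.8]
tcp_rot: [3.141, -0.0, 0.984]
contact_force: [-4.7, 1.6, 1.4]
grip_width: 24.4
```

{"method": "step_arm", "body": {"deltas": [[0, 0, 0.3, 0, 0, 0], [0, 0, 0.3, 0, 0, 0], [0, 0, 0.3, 0, 0, 0]]}}

```text
time: 15.88
tool_pos: [491.4, 166.0, 204.8]
tcp_rot: [3.141, -0.0, 0.984]
contact_force: [-6.0, 1.2, 2.9]
grip_width: 24.4
```

{"method": "step_arm", "body": {"deltas": [[0, 0, 0.4, 0, 0, 0], [0, 0, 0.8, 0, 0, 0], [0, 0, 0.8, 0, 0, 0], [0, 0, 0.8, 0, 0, 0]]}}

```text
time: 16.22
tool_pos: [491.5, 165.9, 204.7]
tcp_rot: [3.14, -0.001, 0.984]
contact_force: [-6.6, 0.1, 8.9]
grip_width: 24.0
```

```bash
python3 f.py
```

```text
t 16.2167 rel tool xy [-0.32  6.34] tip z 107.9 F tool [-3.6 -5.6 -8.9] M tool [ 0.98 -0.6   0.04] [ 3.1401e+00 -8.0000e-04  9.8390e-01] 24.0
```

{"method": "step_arm", "body": {"deltas": [[0, 0, 0, 0, 0, 0], [0, 0, 0, 0, 0, 0], [0, 0, 0, 0, 0, 0], [0, 0, 0, 0, 0, 0], [0, 0, 0, 0, 0, 0]], "fingers": 40}}

```text
time: 16.63
tool_pos: [491.7, 165.9, 203.4]
tcp_rot: [3.141, -0.0, 0.984]
contact_force: [-0.8, -0.2, 0.2]
grip_width: 39.6
```

{"method": "step_arm", "body": {"deltas": [[0, 0, -5, 0, 0, 0], [0, 0, -20, 0, 0, 0], [0, 0, -40, 0, 0, 0], [0, 0, -70, 0, 0, 0], [0, 0, -100, 0, 0, 0]]}}

```text
time: 17.05
tool_pos: [490.9, 165.9, 304.5]
tcp_rot: [-3.141, 0.001, 0.984]
contact_force: [0.6, 0.3, -0.4]
grip_width: 39.9
```

{"method": "step_arm", "body": {"deltas": [[-30, 0, 0, 0, 0, 0], [-65, 0, 0, 0, 0, 0], [-100, 0, 0, 0, 0, 0], [-125, 0, 0, 0, 0, 0], [-125, 0, 0, 0, 0, 0]]}}

```text
time: 17.47
tool_pos: [419.9, 59.4, 304.2]
tcp_rot: [3.141, 0.001, 0.981]
contact_force: [1.5, -0.5, 0.7]
grip_width: 39.9
```

```bash
python3 - <<'E'
from h import *
ims=[]
for n in("scene","top"):
    p=bot.capture(n);c=p["color"][:,:,::-1]
    for z in(170,176,216): print(n,z,proj(p,np.array([491.3,166,z])).round(1))
    u,v=proj(p,np.array([525,228,170.])).round().astype(int)
    ims.append(cv2.resize(c[v-32:v+32,u-32:u+32],(400,400),interpolation=cv2.INTER_CUBIC))
    a=proj(p,np.array([491.3,166,170]));b=proj(p,np.array([491.3,166,216])); print(((a-[u-32,v-32]+.5)*6.25).round(),((b-[u-32,v-32]+.5)*6.25).round())
cv2.imwrite("pics/e1.png",np.hstack(ims))
E
```

```text
scene 170 [299.9 157.1]
scene 176 [300.1 155.8]
scene 216 [301.5 146.8]
[ 59. 172.] [ 69. 108.]
top 170 [203.  211.8]
top 176 [202.8 211.8]
top 216 [201.6 211.7]
[309. 258.] [301. 258.]
```

View pics/e1.png

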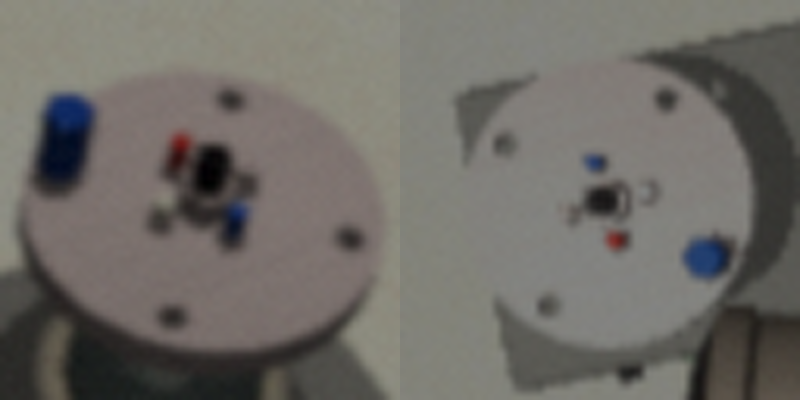

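The pin stands upright in the hole. Its blue head is at (68,108) in the scene crop and (307,258) in the top crop, matching the predicted seated pose. The gripper is clear, so I'll hand in.

```bash
python3 -c "
from plant import bot
print(bot.close_job(), bot.get_obs()['time'])"
```

```text
the job is handed in; nothing more can be done
the job is handed in; nothing more can be done
```

The pin is driven through both holes with its collar on the head plate, and I handed the job in at about 17.6 s of the 58 s. I used the bolt hole nearest the robot.

- **Finding the flange hole:** I went in about 3 mm to the anticlockwise side of the plate hole's centre. The tip passed the flange's top with no contact, so the flange's hole lies on that side.
- **Driving it in:** I pulled the plate round about 6 mm against a steady 5 N or so of drag. I then lowered the pin until the collar stopped it, at about 9 N.
- **Last checks:** The tip came to 107.9 mm above the table, where 108 mm means fully seated. The final pictures, taken with the gripper clear, show the pin upright at the predicted place and the plate turned. The force on the tool stayed near zero while I released it and backed away.
- **One reading that disagreed:** The gripper read about 24 mm on the 22 mm head. I regripped twice at other angles and got the same reading, so I took it as an offset. The pin hung straight and did not slip noticeably.

I did not aim at or touch the dowel or any other object, and saw no sign of contact. The final close-ups show only the plate area, so I did not check the rest of the table again.

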